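# Close a carton and hold its bayonet cap locked

## Robot

A 6-joint arm with a two-finger parallel gripper is mounted at the origin on the work surface. World frame = base frame: x ahead of the robot, y to its left, z up, the work surface at z = 0. Lengths are in mm, angles in degrees, forces in N, time in s.
With the tool pointing down it reaches from about 300 to 850 mm from the base axis. Payload 4.2 kg.
Tool frame: the origin (TCP) lies midway between the tips of the shut fingers; the grasp point (between the pads) lies 19 mm behind it (env.grip_depth is the distance from the TCP to the grasp point, in mm); z points along the fingers, y is the line along which they close (so a half turn about z gives the same grasp; the last joint's range is limited). The gripper opens to 91 mm and grips with 3 to 60 N. Pads are 32 mm wide; open, the fingers measure 118 mm over their backs; the gripper's body (76 mm by 178 mm) begins 60 mm behind the grasp point.
Start: joints at [69.5, 18.312, 89.639, -0, 72.044, -1.146], TCP at [190.565, 542.52, 213.976] pointing down, gripper open.
Joint ranges: [-177.97, 177.97], [-48.28, 115.42], [12.27, 149.76], [-77.06, 257.06], [2.81, 150.46], [-146.56, 146.56]. Speed limits (degrees/s): [147.25, 147.25, 180, 180, 180, 180].

## Interface

Orientations are given as [roll, pitch, yaw] about the fixed x, y, z axes, in that order (R = Rz(yaw) Ry(pitch) Rx(roll)).
In Python, from workcell import env, eyes gives the robot as it stands.
- The arm moves only by the tool send_rows, never from a script. Its argument "motion" is a list of rows, each a list of 7 numbers: the shift along the world's x, y, z normalised to -1 to 1, where 1 is 0.5 m, then the turn, a rotation vector about the world's x, y, z normalised to -1 to 1, where 1 is 60 degrees, then the opening, from -1 (shut) to 1 (fully open). A call has 1 to 20 rows; each row is the pose to reach, as a shift and turn from the pose commanded when the call began; what a row does not reach only later rows make up. A row lasts 1/8 s, in which the tool goes at most 62.5 mm and 10.7 degrees, less where a joint would pass 70% of its speed; a pose out of reach is approached as far as the arm can. A call with a number of a shift or a turn outside -1 to 1 is refused whole. A call with a gripper value outside its range is refused whole. The fingers move at their own pace and stop on an object; "squeeze" is the grip in N (left out, the last holds). Time passes only in rows, so rows that repeat a pose let the fingers close. It gives the time, the measured TCP pose, the force, the opening and the grip force at its end, in the units of the state.
- env.state(): the state, without advancing time (a new reading comes with each control period).
- eyes.grab_frame(name): name is "side" or "top"; returns a dict with "pixels" (480x640x3 uint8, red, green, blue), "depth" (480x640 float32, mm along the optical axis (not along the pixel's ray), 0 where there is no reading), "fx", "fy", "cx", "cy" (pixels), "R" (3x3) and "t" (3): a world point X has camera coordinates R X + t. Camera axes: x right, y down, z forward; pixel columns grow to the right and rows downward; lengths in mm; the calibration is good to about 2 mm. A picture is of the moment at which its call begins.
- env.job_done(): hands the job in; it is judged then, once.
The state is a dict: "time_s": time; "qpos": joint angles; "qvel": joint speeds; "effort": joint torques, N m; "ee_pos": TCP position; "ee_rot": TCP orientation; "force": force on the tool from outside, world axes, zero at the start; "torque": the same for the moment, N m; "gripper_width": finger opening in mm; "gripper_force": force on a finger pad.
Only numpy, scipy, OpenCV 4.12 (cv2) and the standard library are available. Lean on these libraries where they do the work, as an engineer would, in place of code of your own. Each camera call takes 0.05 s, during which the arm holds its last target. There are 200 camera calls.

## Task

Close the carton: fold its left flap down flat first, then the right flap down over it. Then take the lock cap (the one with the bar grip) from its wooden block, push it through the slot of the collar in the carton's top against the spring until its flange rests on the collar, turn it a full quarter turn clockwise, and finish with the gripper still holding the cap pressed fully home. Leave the other things on the table where they are.

Things in the scene. Friction and masses are not known exactly. Their poses are not given: they have to be found in the camera images.
- carton: Cardboard carton, 180 mm along its x, 200 mm along its y and about 100 mm high, fixed to the table. Origin: centre of its underside; z up; x points away from the robot at yaw 0, +y is its left side. Two flaps hinge on its left (+y) and right (-y) upper edges. A grey square collar, 62 x 62 mm, stands in the middle of its top, its rim 112 mm above the table.
- collar_top (a point): Centre of the collar's mouth, on its upper rim; axes as the carton's. The mouth is a square bore of 28 x 28 mm crossed by a slot 50 mm long along the carton's x and 15 mm wide along y. The lip is 6 mm thick; under it is a chamber where the cap's lugs turn clockwise (seen from above) through 90 degrees to a stop about 5 degrees further; anticlockwise is blocked.
- plunger (a joint): Spring plunger (17 mm wide) down inside the collar, its top 18 mm below the rim at 0, value in m pressed down. It pushes the cap's stem up with 4 N at first and 10 N at 12 mm, where the cap is fully home (limit 14.5 mm). A turned cap that is not pressed down rises by 5 mm until its lugs meet the lip.
- flap_left (a joint): Angle of the left flap, rad: 0 is flat shut, 1.57 upright, more leans outward (starts at 1.75 to 2.05). Cardboard, 176 mm along x, 125 mm from hinge to free edge, 4 mm thick, stiff enough a hinge to stay where it is left (about 0.08 N m). Its free edge has an open notch 72 mm wide and 61 mm deep in the middle, which clears the collar; to either side of it is a prong 52 mm wide. Shut, its upper face is 104 mm above the table.
- flap_left_hinge (a point): Middle of the left flap's hinge line, which runs along the carton's x; 100 mm to the left (+y) of the carton's centre, 102 mm above the table.
- flap_left_edge (a point): Middle of the left flap's free edge line, 125 mm from the hinge (in the open notch).
- flap_right (a joint): Angle of the right flap, the mirror image of the left one, 0 flat shut (starts at 1.75 to 2.05). It lies over the left flap: shut, its upper face is 109 mm above the table.
- flap_right_hinge (a point): Middle of the right flap's hinge line, 100 mm to the right (-y) of the carton's centre, 107 mm above the table.
- flap_right_edge (a point): Middle of the right flap's free edge line, 125 mm from the hinge (in the open notch).
- lock_cap: Dark grey lock cap, about 120 g, hanging by its flange in a wooden block. Origin: centre of the flange's underside, on its axis; z up. Flange 84 mm across, 5 mm thick. On top a bar grip 46 mm long (along x), 16 mm thick (along y) and 30 mm high, its top 35 mm above the origin. Below, a stem 22 mm across and 30 mm long, with two lugs along x, 44 mm from tip to tip and 9 mm wide, from 11 to 18 mm below the origin. Bar and lugs are parallel; a half turn makes no difference.
- holder_a: Wooden block, 104 x 104 mm, 36 mm high, fixed, with a 54 mm square hole; the lock cap hangs in it. Origin: centre of its underside.
- holder_b: The same kind of block, holding the blank plug.
- blank_plug: Dark grey plug with the same flange but a round knob 32 mm across and 18 mm high and no lugs; not wanted, leave it. Origin: centre of the flange's underside.
- spool: Wooden thread spool, 40 mm across, 45 mm high, bystander.
- honing_steel: Sharpening steel with a white handle, 290 mm long, lying; bystander.
- pouf_foot: Steel foot of a pouf, 60 mm across, 40 mm high, bystander.
- rivet_jar: Glass jar with a steel lid, 60 mm across, 75 mm high, bystander.
- tape_measure: Grey tape measure, 65 x 70 x 30 mm, bystander.
Things that resemble listed ones, but are neither listed nor needed, are in the scene too. Leave any green look-alike of the lock_cap alone.

How it is judged:
By the outcome, as a careful person would: the job done as asked, in the order asked, and still so for the second after the job is handed in, while the arm keeps its last pose, push and grip.
It also fails if it takes over 72 s, if anything falls off the work surface, if the arm or the gripper's body presses on something with over 40 N, if the wrist force passes 120 N, or if a joint passes its speed limit or range.

## Working session

There is one attempt and no reset: what is moved stays moved. The work goes in short steps, Python scripts to look and compute and a tool call to move; the robot and the scene stay as the last step left them, time stands still between calls to the robot, and variables do not carry over. Pictures are saved under pics/ and viewed, at most 10 in all, crops included, and the job is handed in when it is done.

Besides the shell and the picture viewer there is one more tool, called after ">>>" as name(argument=value, ...) on one line, values as JSON. send_rows: Moves the arm, as the interface text tells. Its arguments: {"type":"object","properties":{"motion":{"type":"array"},"squeeze":{"type":"number"}},"required":["motion"]}

```bash
mkdir -p pics; cat > h.py <<'E'
import numpy as np,cv2
from workcell import env,eyes
def grab(n):
    f=eyes.grab_frame(n); return f
def cloud(f):
    v,u=np.mgrid[0:480,0:640]; d=f["depth"].astype(float)
    c=np.stack([(u-f["cx"])/f["fx"]*d,(v-f["cy"])/f["fy"]*d,d],-1)
    P=(c-np.array(f["t"]))@np.array(f["R"]); P[d<=0]=np.nan
    return P
def save(f,p,crop=None,s=1):
    im=f["pixels"][...,::-1]
    if crop: a,b,c,d=crop; im=im[b:d,a:c]
    cv2.imwrite(p,cv2.resize(im,None,fx=s,fy=s,interpolation=cv2.INTER_CUBIC))
E
python3 - <<'E'
from h import *
for n in("top","side"):
    f=grab(n); save(f,f"pics/{n}0.png"); np.savez(f"{n}0.npz",P=cloud(f),im=f["pixels"])
    print(n,f["fx"],np.round(-np.array(f["R"]).T@f["t"]),np.round(f["R"],2).tolist())
print(env.state())
E
```

```text
top 580.3458532762941 [ 475.   30. 1189.] [[-0.01, -1.0, 0.0], [-1.0, 0.01, -0.06], [0.06, -0.0, -1.0]]
side 437.5207254067757 [  88. -587.  707.] [[0.79, -0.61, 0.0], [-0.38, -0.5, -0.78], [0.48, 0.62, -0.63]]
{'time_s': 0.1, 'qpos': array([ 6.95009473e+01,  1.83465296e+01,  8.96993063e+01, -1.17042740e-03,
        7.20444226e+01, -1.14597076e+00]), 'qvel': array([-0.05251373, -0.01862689, -0.17739577, -0.00699534,  0.1132654 ,
       -0.06991352]), 'effort': array([-2.64995615e-04, -4.13329518e+01, -2.32513404e+01,  7.28662871e-02,
        4.22063016e-02, -5.17885792e-05]), 'ee_pos': array([190.39474594, 542.08005841, 213.21962506]), 'ee_rot': array([-1.79909737e+02, -6.92505766e-04,  1.60647279e+02]), 'force': array([-0.17545358,  0.38826146, -0.01690508]), 'torque': array([ 0.01228148,  0.03327953, -0.06569306]), 'gripper_force': 0.0, 'gripper_width': 90.73772468135415}
```

View pics/top0.png

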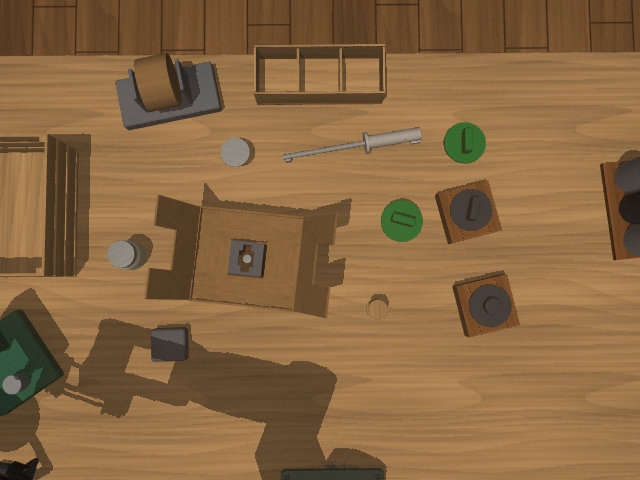

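View pics/side0.png

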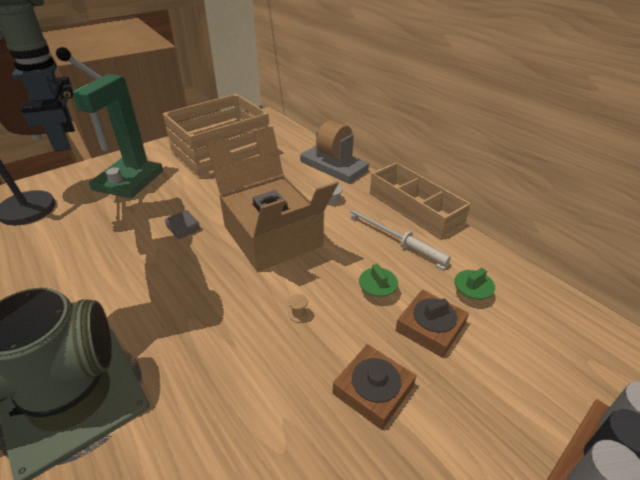

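The top view has x up and y to the left. It shows the carton with its collar at px (247,258), both flaps open, the lock cap in its block at (470,209) and the blank plug at (491,305). The jar stands near the left flap at (124,254). The green look-alikes are at (402,220) and (465,143).

```bash
cat > m.py <<'E'
from h import *
D=np.load("top0.npz");P=D["P"];S=np.load("side0.npz")["P"]
def reg(u0,v0,u1,v1,z0,z1,Q=P):
    q=Q[v0:v1,u0:u1].reshape(-1,3); q=q[(q[:,2]>z0)&(q[:,2]<z1)]; return q
def rect(q,nm):
    r=cv2.minAreaRect(q[:,:2].astype(np.float32)); print(nm,len(q),np.round(q.mean(0),1),"c",np.round(r[0],1),"s",np.round(r[1],1),"a",round(r[2],1))
rect(reg(215,225,280,295,107,118),"collar")
q=reg(440,180,500,245,55,85); rect(q,"bar"); print(np.percentile(q[:,2],[5,50,95]))
q=reg(440,180,500,245,38,45);rect(q,"flange")
q=reg(430,170,510,250,20,50);rect(q,"holder")
rect(reg(455,270,525,340,20,50),"holderb")
q=reg(190,200,315,320,80,104);rect(q,"cartonwalls")
ql=reg(140,185,205,305,115,300);rect(ql,"flapL");print(np.percentile(ql[:,2],[2,50,98]))
qr=reg(290,185,355,325,115,300);rect(qr,"flapR");print(np.percentile(qr[:,2],[2,50,98]))
for n,b in dict(jar=(105,235,145,275),pouf=(218,135,255,170),spool=(363,293,392,322),tape=(145,322,192,367),steel=(280,125,425,165),g1=(378,195,426,245)).items(): rect(reg(*b,12,100),n)
f=env.state()
E
python3 m.py
```

```text
collar 808 [518.4 158.9 112.1] c [518.4 159.1] s [62.6 62. ] a 83.5
bar 234 [ 613.2 -279.    69.1] c [ 614.  -280.2] s [16.8 46.3] a 78.8
[58.81055449 70.08251932 74.04683778]
flange 1202 [ 611.  -278.7   40.9] c [ 610.2 -279.3] s [102.3 102.5] a 14.8
holder 2522 [ 609.4 -276.4   38.1] c [ 611.1 -279.6] s [104.2 105.8] a 14.3
holderb 2652 [ 424.  -307.    38.3] c [ 423.8 -310.2] s [104.4 105.8] a 12.9
cartonwalls 8819 [518.5 161.5  92.8] c [518.6 160.7] s [199.1 180.4] a 83.5
flapL 3112 [531.7 281.2 165. ] c [532.5 282.4] s [ 48.6 176.4] a 83.5
[116.84864768 160.97493759 219.27041478]
flapR 2530 [503.4  32.2 166.1] c [503.7  30.7] s [ 58.5 176.3] a 83.6
[116.66983561 162.49435555 219.49392821]
jar 927 [528.9 396.3  63.8] c [530.1 400.6] s [55.4 55.8] a 52.0
pouf 680 [734.1 189.3  40. ] c [733.7 189.6] s [58.2 58.3] a 80.1
spool 320 [418.5 -91.4  45.2] c [418.4 -91.6] s [37.7 37.6] a 45.0
tape 1204 [352.2 321.   29.2] c [351.5 322.9] s [65.4 71.4] a 1.6
steel 1212 [753.9 -75.9  29.7] c [751.3 -45.4] s [ 41.6 285. ] a 5.8
g1 1369 [ 592.9 -142.2   39.7] c [ 593.4 -142.8] s [82.3 82.8] a 18.2
```

```bash
cat >> m.py <<'E'
print("----")
for Q in (P,S):
    q=Q.reshape(-1,3); q=q[(q[:,2]>100)&(q[:,0]>100)&(q[:,0]<700)&(q[:,1]>290)&(q[:,1]<760)]
    if len(q): 
        for x0 in range(100,700,60):
            print(x0,[int(np.nanmax(np.r_[0,q[(q[:,0]>=x0)&(q[:,0]<x0+60)&(q[:,1]>=y0)&(q[:,1]<y0+60),2]])) for y0 in range(290,760,60)])
q=reg(440,180,500,245,66,85); rect(q,"bartop")
q=reg(300,150,600,400,64,80,S); q=q[(abs(q[:,0]-612)<40)&(abs(q[:,1]+279)<40)]; rect(q,"bartop side")
q=S.reshape(-1,3); q=q[(abs(q[:,0]-518)<55)&(abs(q[:,1]-159)<55)&(q[:,2]>109)&(q[:,2]<118)]; rect(q,"collar side")
E
python3 m.py | sed -n '/----/,$p'
```

```text
----
100 [0, 0, 0, 0, 0, 0, 0, 0]
160 [0, 0, 337, 337, 0, 0, 0, 0]
220 [0, 0, 0, 0, 0, 0, 0, 0]
280 [0, 0, 0, 0, 0, 0, 0, 0]
340 [0, 0, 0, 0, 0, 0, 0, 0]
400 [221, 0, 0, 0, 0, 0, 0, 0]
460 [221, 0, 0, 144, 145, 142, 0, 0]
520 [220, 0, 0, 144, 0, 0, 0, 0]
580 [223, 0, 0, 143, 0, 0, 0, 0]
640 [0, 0, 0, 145, 0, 0, 0, 0]
100 [0, 0, 335, 487, 485, 0, 425, 0]
160 [0, 0, 528, 524, 511, 238, 428, 430]
220 [0, 0, 525, 523, 511, 335, 376, 375]
280 [0, 0, 0, 0, 295, 296, 374, 0]
340 [0, 0, 0, 0, 0, 296, 295, 0]
400 [219, 0, 0, 0, 0, 0, 0, 0]
460 [219, 0, 0, 140, 141, 141, 142, 140]
520 [219, 0, 0, 142, 0, 0, 133, 141]
580 [219, 0, 0, 141, 0, 0, 141, 142]
640 [0, 0, 0, 142, 0, 0, 137, 141]
bartop 198 [ 613.8 -280.    70.6] c [ 614.1 -280.2] s [16.8 46.1] a 78.8
bartop side 187 [ 614.9 -281.8   69.8] c [ 616.5 -281. ] s [16.2 46.7] a 79.3
collar side 199 [522.3 171.1 111.6] c [521.  161.1] s [62.9 62.5] a 83.5
```

>>> send_rows(motion=[[0.02, -0.1, 0, 0, 0, -0.17, 1], [0.05, -0.2, -0.01, 0, 0, -0.34, 1], [0.12, -0.26, -0.02, 0, 0, -0.51, 1], [0.23, -0.28, -0.038, 0, 0, -0.68, 1], [0.35, -0.29, -0.038, 0, 0, -0.85, 1], [0.47, -0.298, -0.038, 0, 0, -1, 1], [0.6, -0.298, -0.038, 0, 0, -1, 1], [0.712, -0.298, -0.038, 0, 0, -1, 1], [0.712, -0.298, -0.038, 0, 0, -1, 1]])

```text
time_s: 1.23
ee_pos: [550.0, 392.5, 192.8]
ee_rot: [-180.0, 0.1, 100.4]
force: [-0.8, 0.1, -0.2]
gripper_width: 91.4
gripper_force: 0.0
```

```bash
python3 - <<'E'
import numpy as np
# left-flap path: carton (y',z) of TCP relative to y'=235,z=195
for nm,hz in (("L",102),("R",107)):
  for th in (90,78,66,54,42,31,20,10,4,0):
    t=np.radians(th); y=100-95*np.cos(t)+2*np.sin(t)+16; z=hz+95*np.sin(t)+2*np.cos(t)
    print(nm,th,round(y,1),round(z,1), "L from 118,195:",np.round(np.array([(y-118)*.1132,(y-118)*.9936,z-195])/500,4))
E
```

```text
L 90 118.0 197.0 L from 118,195: [0.    0.    0.004]
L 78 98.2 195.3 L from 118,195: [-0.0045 -0.0393  0.0007]
L 66 79.2 189.6 L from 118,195: [-0.0088 -0.0771 -0.0108]
L 54 61.8 180.0 L from 118,195: [-0.0127 -0.1117 -0.0299]
L 42 46.7 167.1 L from 118,195: [-0.0161 -0.1416 -0.0559]
L 31 35.6 152.6 L from 118,195: [-0.0187 -0.1637 -0.0847]
L 20 27.4 136.4 L from 118,195: [-0.0205 -0.18   -0.1173]
L 10 22.8 120.5 L from 118,195: [-0.0216 -0.1892 -0.1491]
L 4 21.4 110.6 L from 118,195: [-0.0219 -0.192  -0.1688]
L 0 21.0 104.0 L from 118,195: [-0.022  -0.1928 -0.182 ]
R 90 118.0 202.0 L from 118,195: [0.    0.    0.014]
R 78 98.2 200.3 L from 118,195: [-0.0045 -0.0393  0.0107]
R 66 79.2 194.6 L from 118,195: [-0.0088 -0.0771 -0.0008]
R 54 61.8 185.0 L from 118,195: [-0.0127 -0.1117 -0.0199]
R 42 46.7 172.1 L from 118,195: [-0.0161 -0.1416 -0.0459]
R 31 35.6 157.6 L from 118,195: [-0.0187 -0.1637 -0.0747]
R 20 27.4 141.4 L from 118,195: [-0.0205 -0.18   -0.1073]
R 10 22.8 125.5 L from 118,195: [-0.0216 -0.1892 -0.1391]
R 4 21.4 115.6 L from 118,195: [-0.0219 -0.192  -0.1588]
R 0 21.0 109.0 L from 118,195: [-0.022  -0.1928 -0.172 ]
```

>>> send_rows(motion=[[0, 0, 0, 0, 0, -0.15, 1], [-0.007, -0.06, 0, 0, 0, -0.286, 1], [-0.0136, -0.119, 0, 0, 0, -0.286, 1], [-0.017, -0.149, 0, 0, 0, -0.286, 1], [-0.0204, -0.179, 0, 0, 0, -0.286, 1], [-0.0238, -0.209, 0, 0, 0, -0.286, 1], [-0.0265, -0.2325, 0, 0, 0, -0.286, 1], [-0.0265, -0.2325, 0, 0, 0, -0.286, 1]])

```text
time_s: 2.22
ee_pos: [533.2, 276.4, 194.9]
ee_rot: [-180.0, 0.0, 83.4]
force: [0.1, 0.7, 0.1]
gripper_width: 90.8
gripper_force: 0.0
```

```bash
python3 - <<'E'
from h import *
f=grab("side"); save(f,"pics/side1.png",(120,60,440,300),2)
E
```

```text
(no output)
```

View pics/side1.png

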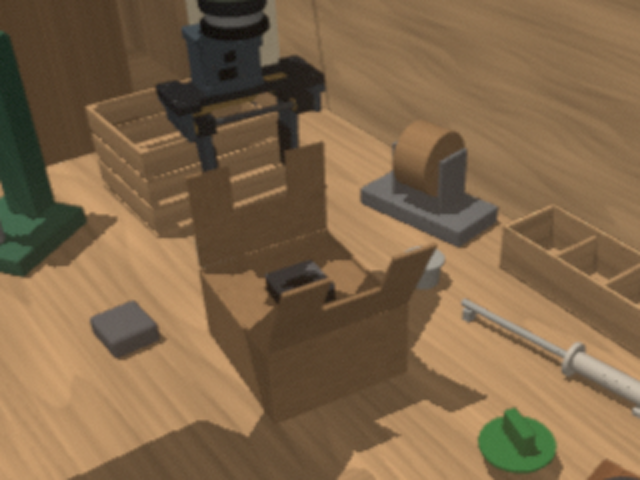

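The fingers are behind both prongs at (205,160) and (290,130), and the left flap is upright. I'll follow the arc down.

>>> send_rows(motion=[[-0.0045, -0.0393, 0.0007, 0, 0, 0, 1], [-0.0088, -0.0771, -0.0108, 0, 0, 0, 1], [-0.0127, -0.1117, -0.03, 0, 0, 0, 1], [-0.016, -0.1416, -0.056, 0, 0, 0, 1], [-0.0187, -0.1637, -0.085, 0, 0, 0, 1], [-0.0205, -0.18, -0.1173, 0, 0, 0, 1], [-0.0216, -0.189, -0.149, 0, 0, 0, 1], [-0.022, -0.192, -0.169, 0, 0, 0, 1], [-0.022, -0.193, -0.18, 0, 0, 0, 1], [-0.022, -0.193, -0.184, 0, 0, 0, 1], [-0.022, -0.193, -0.184, 0, 0, 0, 1]])

```text
time_s: 3.65
ee_pos: [522.0, 180.5, 104.2]
ee_rot: [180.0, 0.0, 83.5]
force: [-3.7, -1.7, 7.6]
gripper_width: 91.0
gripper_force: 4.0
```

>>> send_rows(motion=[[0, 0, 0.08, 0, 0, 0, 1], [0, 0, 0.19, 0, 0, 0, 1], [-0.007, -0.06, 0.29, 0, 0, 0, 1], [-0.02, -0.175, 0.3, 0, 0, 0, 1], [-0.033, -0.29, 0.3, 0, 0, 0, 1], [-0.046, -0.4, 0.3, 0, 0, 0, 1], [-0.05, -0.439, 0.3, 0, 0, 0, 1], [-0.05, -0.439, 0.194, 0, 0, 0, 1], [-0.05, -0.439, 0.194, 0, 0, 0, 1]])

```text
time_s: 4.78
ee_pos: [494.6, -38.6, 197.1]
ee_rot: [-179.5, 0.0, 83.5]
force: [-0.5, -1.0, -0.3]
gripper_width: 91.5
gripper_force: 0.0
```

```bash
python3 - <<'E'
from h import *
f=grab("side"); P=cloud(f); S=P.reshape(-1,3); C=np.array([519.7,160.1]); 
a=np.array([.9936,-.1132]);b=np.array([.1132,.9936])
x=(S[:,:2]-C)@a;y=(S[:,:2]-C)@b
m=(abs(x)>38)&(abs(x)<85)&(y>-20)&(y<95)&(S[:,2]>80)&(S[:,2]<180)
print("left z",np.percentile(S[m,2],[2,25,50,75,98]))
m=(abs(x)<88)&(y<-90)&(y>-160)&(S[:,2]>120)&(S[:,2]<230); print("R",np.percentile(S[m,2],[50,98]),np.percentile(y[m],[2,50]))
E
```

```text
left z [ 91.24441486 102.74467374 103.5820759  104.35959046 105.88964633]
R [162.91573765 218.41859211] [-158.04788824 -130.0108015 ]
```

>>> send_rows(motion=[[0.0068, 0.06, 0, 0, 0, 0, 1], [0.0102, 0.09, 0, 0, 0, 0, 1], [0.0136, 0.119, 0, 0, 0, 0, 1], [0.0163, 0.143, 0, 0, 0, 0, 1], [0.0186, 0.163, 0, 0, 0, 0, 1], [0.0231, 0.2023, 0.0007, 0, 0, 0, 1], [0.0274, 0.24, -0.0108, 0, 0, 0, 1], [0.0313, 0.2747, -0.03, 0, 0, 0, 1], [0.0347, 0.3046, -0.056, 0, 0, 0, 1], [0.0373, 0.3267, -0.085, 0, 0, 0, 1], [0.0391, 0.343, -0.117, 0, 0, 0, 1], [0.04, 0.352, -0.149, 0, 0, 0, 1], [0.0405, 0.355, -0.169, 0, 0, 0, 1], [0.0406, 0.356, -0.18, 0, 0, 0, 1], [0.0406, 0.356, -0.185, 0, 0, 0, 1], [0.0406, 0.356, -0.185, 0, 0, 0, 1]])

```text
time_s: 6.82
ee_pos: [517.4, 139.1, 109.1]
ee_rot: [180.0, -0.0, 83.4]
force: [-4.0, -1.2, 10.5]
gripper_width: 91.0
gripper_force: 4.9
```

>>> send_rows(motion=[[0, 0, 0.08, 0, 0, 0, 1], [0, 0, 0.18, 0, 0, 0.1, 1], [0.02, -0.08, 0.24, 0, 0, 0.27, 1], [0.045, -0.19, 0.24, 0, 0, 0.44, 1], [0.07, -0.3, 0.24, 0, 0, 0.61, 1], [0.095, -0.41, 0.22, 0, 0, 0.78, 1], [0.12, -0.52, 0.2, 0, 0, 0.95, 1], [0.145, -0.63, 0.18, 0, 0, 1, 1], [0.17, -0.74, 0.15, 0, 0, 1, 1], [0.19, -0.82, 0.12, 0, 0, 1, 1], [0.195, -0.84, 0.12, 0, 0, 1, 1]])

```text
time_s: 8.2
ee_pos: [614.3, -283.3, 165.5]
ee_rot: [-180.0, -0.1, 143.3]
force: [0.3, 1.0, -0.4]
gripper_width: 91.7
gripper_force: 0.0
```

>>> send_rows(motion=[[0, 0, 0, 0, 0, 0.17, 1], [0, 0, 0, 0, 0, 0.34, 1], [0, 0, -0.05, 0, 0, 0.425, 1], [0, 0, -0.1, 0, 0, 0.425, 1], [0, 0, -0.1, 0, 0, 0.425, 1], [0, 0, -0.1, 0, 0, 0.425, 1]])

```text
time_s: 8.95
ee_pos: [615.8, -280.6, 119.0]
ee_rot: [-180.0, 0.1, 169.0]
force: [-0.5, 0.5, 0.0]
gripper_width: 90.9
gripper_force: 0.0
```

```bash
python3 - <<'E'
from h import *
f=grab("side"); save(f,"pics/side2.png",(330,180,530,340),4); P=cloud(f)
S=P.reshape(-1,3)
q=S[(abs(S[:,0]-615)<30)&(abs(S[:,1]+280)<30)&(S[:,2]>64)&(S[:,2]<76)]; print(len(q),q.mean(0))
C=np.array([519.7,160.1]);a=np.array([.9936,-.1132]);b=np.array([.1132,.9936])
x=(S[:,:2]-C)@a;y=(S[:,:2]-C)@b
m=(abs(x)>38)&(abs(x)<85)&(y<20)&(y>-95)&(S[:,2]>80)&(S[:,2]<180)
print("right z",np.percentile(S[m,2],[2,25,50,75,98]))
m=(abs(x)>38)&(abs(x)<85)&(y>30)&(y<95)&(S[:,2]>80)&(S[:,2]<180)
print("left z",np.percentile(S[m,2],[2,25,50,75,98]))
E
```

```text
188 [ 614.94724324 -281.83391665   69.49765822]
right z [106.24702074 108.1104908  108.80854998 109.53115361 110.94436406]
left z [101.38501325 102.96642225 103.69667151 104.43721643 106.03830927]
```

View pics/side2.png

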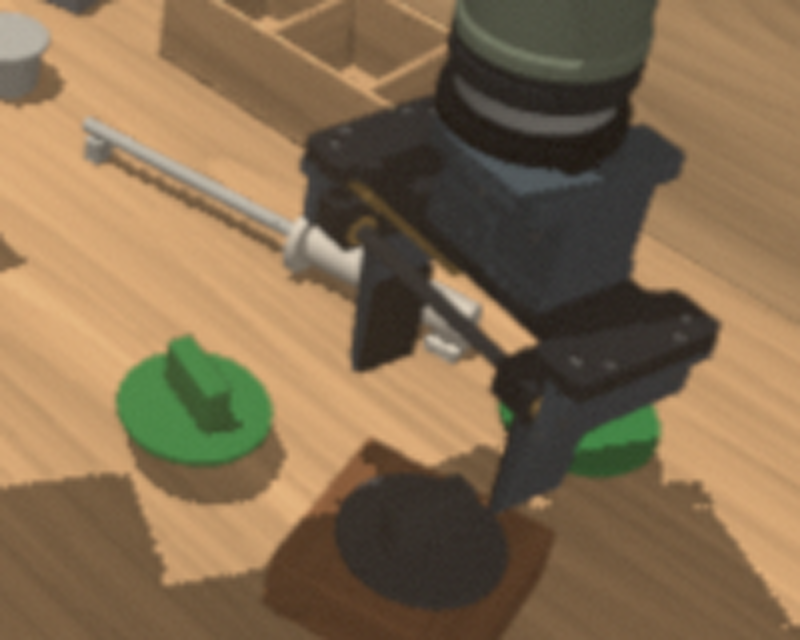

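Both flaps are flat (103.7 and 108.8 mm). The gripper straddles the cap's bar over its block at about px (440,540) in the crop. I'll descend and grip.

>>> send_rows(motion=[[0, 0, -0.05, 0, 0, 0, 1], [0, 0, -0.1, 0, 0, 0, 1], [0, 0, -0.13, 0, 0, 0, 1], [0, 0, -0.143, 0, 0, 0, 1], [0, 0, -0.143, 0, 0, 0, 0], [0, 0, -0.143, 0, 0, 0, -1], [0, 0, -0.143, 0, 0, 0, -1], [0, 0, -0.143, 0, 0, 0, -1], [0, 0, -0.143, 0, 0, 0, -1], [0, 0, -0.143, 0, 0, 0, -1], [0, 0, -0.143, 0, 0, 0, -1]], squeeze=50)

```text
time_s: 10.38
ee_pos: [615.1, -280.7, 45.9]
ee_rot: [180.0, -0.0, 169.0]
force: [0.5, 0.8, 0.7]
gripper_width: 23.9
gripper_force: 0.0
```

>>> send_rows(motion=[[0, 0, 0, 0, 0, 0, -1], [0, 0, 0, 0, 0, 0, -1], [0, 0, 0, 0, 0, 0, -1], [0, 0, 0, 0, 0, 0, -1]])

```text
time_s: 10.88
ee_pos: [615.1, -280.7, 45.9]
ee_rot: [180.0, -0.0, 169.0]
force: [-0.2, -0.4, -0.5]
gripper_width: 15.9
gripper_force: 50.0
```

>>> send_rows(motion=[[0, 0, 0.06, 0, 0, 0, -1], [0, 0, 0.16, 0, 0, 0, -1], [0, 0.04, 0.26, 0, 0, 0, -1], [-0.015, 0.12, 0.29, 0, 0, 0, -1], [-0.04, 0.22, 0.29, 0, 0, 0.02, -1], [-0.065, 0.33, 0.29, 0, 0, 0.04, -1], [-0.09, 0.44, 0.29, 0, 0, 0.075, -1], [-0.115, 0.55, 0.29, 0, 0, 0.075, -1], [-0.14, 0.66, 0.29, 0, 0, 0.075, -1], [-0.165, 0.77, 0.28, 0, 0, 0.075, -1], [-0.183, 0.85, 0.27, 0, 0, 0.075, -1], [-0.191, 0.882, 0.26, 0, 0, 0.075, -1], [-0.191, 0.882, 0.252, 0, 0, 0.075, -1], [-0.191, 0.882, 0.252, 0, 0, 0.075, -1], [-0.191, 0.882, 0.252, 0, 0, 0.075, -1]])

```text
time_s: 12.75
ee_pos: [520.1, 159.0, 172.1]
ee_rot: [-180.0, 0.0, 173.4]
force: [-0.3, -0.3, -1.6]
gripper_width: 15.8
gripper_force: 50.0
```

```bash
python3 - <<'E'
from h import *
print(env.state()["ee_pos"],env.state()["ee_rot"])
for n in("top","side"):
    f=grab(n); P=cloud(f); np.savez(n+"2.npz",P=P,im=f["pixels"])
    if n=="side": save(f,"pics/side3.png",(190,120,350,240),5)
    else: save(f,"pics/top3.png",(190,200,310,290),6)
    q=P.reshape(-1,3); q=q[(abs(q[:,0]-520)<70)&(abs(q[:,1]-160)<70)]
    for z0,z1 in ((108,116),(160,170)):
        r=q[(q[:,2]>z0)&(q[:,2]<z1)]
        if len(r)>10: print(n,z0,len(r),r.mean(0),cv2.minAreaRect(r[:,:2].astype(np.float32)),cv2.minEnclosingCircle(r[:,:2].astype(np.float32)))
E
```

```text
[520.11289593 159.02552519 172.07780021] [-1.79989943e+02  2.09685399e-02  1.73384701e+02]
top 108 634 [513.71448232 133.51814293 110.08759363] ((520.2926025390625, 158.99276733398438), (138.9513397216797, 137.97752380371094), 89.54907989501953) ((519.1112060546875, 158.0664825439453), 96.3915786743164)
side 108 1060 [517.253795   135.71599856 109.89507292] ((520.087646484375, 141.59486389160156), (139.5155792236328, 103.01933288574219), 0.17364689707756042) ((520.4862060546875, 142.2205810546875), 85.86769104003906)
side 160 404 [515.56220984 145.73058864 166.65498762] ((519.9924926757812, 153.96282958984375), (76.2945556640625, 82.57734680175781), 61.667877197265625) ((521.6162719726562, 157.35598754882812), 43.453453063964844)
```

View pics/side3.png

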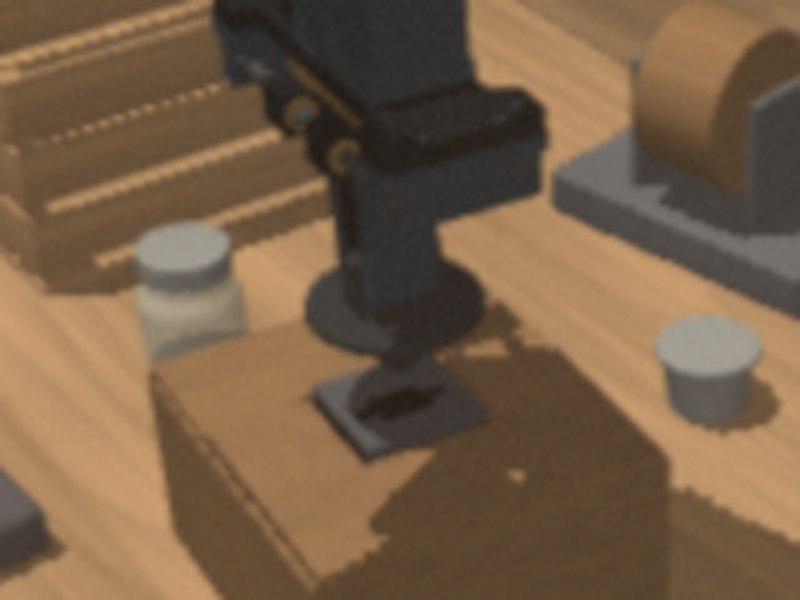

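The cap hangs over the collar. Its flange is at (395,305) in the crop and the collar's slot at (400,403). I'll refine the relative offset within the side camera's frame.

```bash
python3 - <<'E'
from h import *
from scipy.optimize import least_squares
P=np.load("side2.npz")["P"].reshape(-1,3); P=P[(abs(P[:,0]-520)<60)&(abs(P[:,1]-160)<60)]
q=P[(P[:,2]>164)&(P[:,2]<170)]
# fixed-radius circle from outer boundary by angular sectors, around rough centre
c=np.array([521.,159.])
for _ in range(5):
    d=q[:,:2]-c; th=np.degrees(np.arctan2(d[:,1],d[:,0])); r=np.hypot(*d.T); pts=[]
    for t in range(-180,180,10):
        m=(th>=t)&(th<t+10)
        if m.sum()>2:
            i=np.argsort(r[m])[-2]; 
            if r[m][i]>36: pts.append(q[m][i,:2])
    pts=np.array(pts); s=least_squares(lambda p:np.hypot(*(pts-p[:2]).T)-42.3,c,loss="soft_l1"); c=s.x
print("flange",c,len(pts),np.round(np.hypot(*(pts-c).T),1).tolist(), np.round(np.degrees(np.arctan2(*(pts-c).T[::-1]))).tolist(),q[:,2].mean())
for z0 in (109,110,111):
  for f in("side0.npz","top0.npz"):
    Q=np.load(f)["P"].reshape(-1,3); d=Q[:,:2]-[520,160]
    k=Q[(Q[:,2]>z0)&(Q[:,2]<115)&(np.abs(d).max(1)<45)]; print(f,z0,len(k),cv2.minAreaRect(k[:,:2].astype(np.float32)))
E
```

```text
flange [522.23704013 158.62652182] 28 [41.1, 42.4, 42.7, 40.7, 41.3, 39.6, 43.4, 42.5, 41.8, 41.3, 42.1, 41.8, 40.6, 39.9, 41.8, 37.9, 40.6, 39.0, 39.5, 39.4, 38.9, 38.5, 40.0, 38.8, 38.3, 40.7, 40.3, 42.1] [-177.0, -169.0, -153.0, -148.0, -131.0, -122.0, -110.0, -104.0, -96.0, -81.0, -73.0, -67.0, -58.0, -42.0, -38.0, -24.0, -11.0, -1.0, 6.0, 15.0, 107.0, 114.0, 123.0, 140.0, 147.0, 153.0, 168.0, 174.0] 166.84098813934747
side0.npz 109 199 ((520.9949340820312, 161.14541625976562), (62.931724548339844, 62.543277740478516), 83.5241928100586)
top0.npz 109 702 ((518.40576171875, 159.05300903320312), (62.64278030395508, 61.93173599243164), 83.22821807861328)
side0.npz 110 184 ((520.9949340820312, 161.14541625976562), (62.931724548339844, 62.543277740478516), 83.5241928100586)
top0.npz 110 630 ((518.40576171875, 159.05300903320312), (62.64278030395508, 61.93173599243164), 83.22821807861328)
side0.npz 111 139 ((520.8809814453125, 160.16604614257812), (61.000144958496094, 62.54227066040039), 83.56949615478516)
top0.npz 111 508 ((518.3651123046875, 158.80361938476562), (61.96834182739258, 61.997135162353516), 83.47816467285156)
```

>>> send_rows(motion=[[-0.0016, 0.0035, -0.02, 0, 0, 0, -1], [-0.0016, 0.0035, -0.04, 0, 0, 0, -1], [-0.0016, 0.0035, -0.056, 0, 0, 0, -1], [-0.0016, 0.0035, -0.066, 0, 0, 0, -1], [-0.0016, 0.0035, -0.074, 0, 0, 0, -1], [-0.0016, 0.0035, -0.074, 0, 0, 0, -1]])

```text
time_s: 13.6
ee_pos: [518.7, 162.0, 134.7]
ee_rot: [-180.0, -0.0, 173.5]
force: [0.2, -0.3, -1.6]
gripper_width: 15.9
gripper_force: 50.0
```

>>> send_rows(motion=[[0, 0, -0.008, 0, 0, 0, -1], [0, 0, -0.016, 0, 0, 0, -1], [0, 0, -0.023, 0, 0, 0, -1], [0, 0, -0.029, 0, 0, 0, -1], [0, 0, -0.032, 0, 0, 0, -1], [0, 0, -0.032, 0, 0, 0, -1], [0, 0, -0.032, 0, 0, 0, -1]])

```text
time_s: 14.48
ee_pos: [519.4, 162.2, 121.9]
ee_rot: [179.9, 0.1, 173.5]
force: [-3.9, -1.1, 17.5]
gripper_width: 16.0
gripper_force: 50.0
```

>>> send_rows(motion=[[0, 0, 0, 0, 0, -0.12, -1], [0, 0, 0, 0, 0, -0.24, -1], [0, 0, 0, 0, 0, -0.36, -1], [0, 0, 0, 0, 0, -0.48, -1], [0, 0, 0, 0, 0, -0.6, -1], [0, 0, 0, 0, 0, -0.72, -1], [0, 0, 0, 0, 0, -0.72, -1]], squeeze=55)

```text
time_s: 15.35
ee_pos: [521.5, 162.0, 122.0]
ee_rot: [179.7, 0.2, 130.3]
force: [-0.4, -0.9, 15.2]
gripper_width: 16.1
gripper_force: 55.0
```

>>> send_rows(motion=[[0, 0, -0.001, 0, 0, -0.12, -1], [0, 0, -0.002, 0, 0, -0.24, -1], [0, 0, -0.002, 0, 0, -0.36, -1], [0, 0, -0.002, 0, 0, -0.48, -1], [0, 0, -0.002, 0, 0, -0.6, -1], [0, 0, -0.002, 0, 0, -0.72, -1], [0, 0, -0.002, 0, 0, -0.82, -1], [0, 0, -0.002, 0, 0, -0.82, -1], [0, 0, -0.002, 0, 0, -0.82, -1]])

```text
time_s: 16.48
ee_pos: [521.3, 161.9, 122.0]
ee_rot: [179.6, -0.1, 81.1]
force: [-0.3, -2.9, 19.7]
gripper_width: 15.5
gripper_force: 55.0
```

```bash
python3 - <<'E'
from h import *
s=env.state(); print(s["torque"],s["force"],s["ee_rot"])
f=grab("side"); save(f,"pics/side4.png",(190,120,350,240),5); P=cloud(f).reshape(-1,3)
q=P[(abs(P[:,0]-520)<45)&(abs(P[:,1]-160)<45)&(P[:,2]>113)&(P[:,2]<121)]; print(len(q),np.percentile(q[:,2],[10,50,90]))
E
```

```text
[-0.76303503  0.72847976 -0.10813284] [-0.28311608 -2.91205767 19.69470137] [ 1.79584700e+02 -9.92400687e-02  8.10937396e+01]
398 [114.99544949 116.63422239 118.23157719]
```

View pics/side4.png

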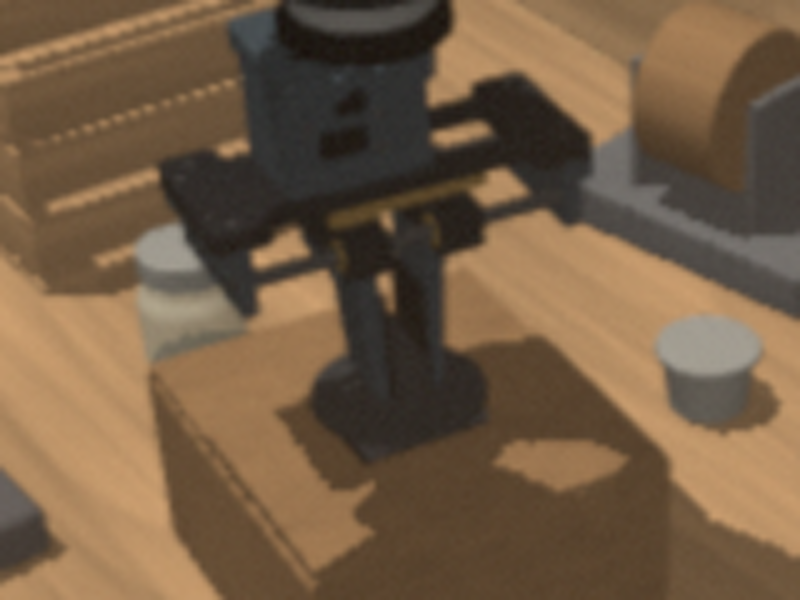

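The flange sits at (400,400) in the crop with its top at about 117 mm, so it rests on the collar. The cap is turned 92° and held with 20 N of press. I'll hand the job in.

```bash
python3 -c "
from workcell import env
print(env.job_done())"
```

```text
the job is handed in; nothing more can be done
None
```

I closed the carton (left flap, then right over it), pushed the lock cap home, turned it about 92° clockwise and handed the job in at about 16.5 s, with the gripper still pressing the cap down at about 20 N; no verdict came back.

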